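Latch the hole punch's handle and hold the punch clear of the drawing

TASK

The hole punch is standing on the ink drawing. Press its sprung handle down until the catch holds it down, then, without dragging the punch across the drawing, pick it up by the handle and lift it about ten centimetres clear. Finish while still holding it there in the air, level and steady, so that I can slip a cover sheet under it; leave everything else where it stands.

Things in the scene. Friction and masses are not known exactly. Their poses are not given: they have to be found in the camera images.
- punch: Two-hole desk punch, loose, about 0.8 kg: bare metal on a black chip tray with rubber feet, 156 (its x) by 108 (y). Origin: under the feet on the centre line, z up. x = -92 is its front (handle's free end), +64 its paper-slot side. Bed 23 high, open; behind x = +16 stands the pin block, 104 wide, 46 high, with cheeks 68 high. Hinge pin along y at x = +52, z = +58. Catch strip under the handle, x = -52.
- punch_lever (a joint): The punch's sprung handle: 0 = fully raised, where it rests, sloping 0.42 rad up towards its free end; 0.42 rad = fully down and level. The spring pushes it up, hardest about half-way (roughly 7 N pressed near the free end); past 0.35 the catch takes over, snaps it to 0.42 and holds it there.
- handle_end (a point): Point on the top face of the handle's grip, on its centre line, 12 short of the free end: where to press. 132 from the hinge pin along the handle and 11 above that line. Axes turn with the handle: x along it towards the hinge, z out of its top face. With the handle down it lies at x = -80, z = +69 in the punch's frame.
- handle_grip (a point): Centre of the handle's grip bar at the place where the whole punch balances (within 3) once the handle is down, 62 from the hinge pin; its axes turn with the handle like handle_end's. The grip is a straight rubber-sleeved bar, 28 wide (along y), 18 high, 108 long: 82 of it lies from here towards the free end, 26 towards the hinge.
- punch_balance (a point): The same balance point fixed in the punch itself, at x = -10, y = 0, z = +60 in the punch's frame: where handle_grip comes to lie when the handle is down. The bar's underside is then 28 above the bed, so fingers fit at both sides of it; the pin block begins 26 from here towards the hinge.
- drawing: Ink drawing on stiff white illustration board, 340 x 500 x 3, lying flat and fixed on the table. Origin: centre of its underside; its long side along its y. The punch and several small things stand on it.
- tape: Bystander: roll of masking tape lying flat, 100 across, 25 high, on the drawing. Origin: centre of its underside.
- ink_jar: Bystander: round ink jar with a black cap, 54 across, 62 high, on the drawing. Origin: centre of its underside.
- dropper: Bystander: small dropper bottle with a rubber teat, 35 across, 98 high, on the drawing. Origin: centre of its underside.
- ink_dish: Bystander: shallow white porcelain ink dish, 86 across, 22 high, on the drawing. Origin: centre of its underside.
- eraser: Bystander: white eraser in a card sleeve, 22 x 58 x 12, long side along its y, on the drawing. Origin: centre of its underside.
- stapler: Bystander: small black desk stapler, 135 long (along its x), 34 wide, 45 high, on the table beside the drawing. Origin: centre of its underside.
- tumbler: Bystander: empty glass water tumbler, 78 across, 105 high, on the table beside the drawing. Origin: centre of its underside.
There are look-alikes about, which are no part of the job. Leave any green look-alike of the punch alone.

How it is judged:
By the outcome, as a careful person would: the job done as asked, in the order asked, and still so for the second after the job is handed in, while the arm keeps its last pose, push and grip.
It also fails if it takes over 42 s, if anything falls off the work surface, if the arm or the gripper's body presses on something with over 40 N, if the wrist force passes 120 N, or if a joint passes its speed limit or range.

ROBOT

A 6-joint arm with a two-finger parallel gripper is mounted at the origin on the work surface. World frame = base frame: x ahead of the robot, y to its left, z up, the work surface at z = 0. Lengths are in m, angles in rad, forces in N, time in s.
With the tool pointing down it reaches from about 0.275 to 0.725 m from the base axis. Payload 5.6 kg.
Tool frame: the origin (TCP) lies midway between the tips of the shut fingers; the grasp point (between the pads) lies 19 mm behind it; z points along the fingers, y is the line along which they close (so a half turn about z gives the same grasp; the last joint's range is limited). The gripper opens to 85 mm and grips with 20 to 120 N. Pads are 22 mm wide; open, the fingers measure 114 mm over their backs; the gripper's body (76 mm by 85 mm) begins 54 mm behind the grasp point. The pads swing forward as they close: fully open they stand 13 mm farther back than shut.
Start: joints at [1.5, 0.255, 0.108, 0, -1.424, -0.285], TCP at [0.192, 0.516, 0.231] pointing down, gripper open.
Joint ranges: [-2.95, 2.95], [-1.21, 1.97], [-1.09, 1.5], [-2.87, 1.71], [-2.94, -0.07], [-3.05, 3.05]. Speed limits (rad/s): [2.57, 2.57, 3.14, 3.14, 3.14, 3.14].

INTERFACE

Orientations are given as a unit quaternion [w, x, y, z].
In Python, from bench import ctrl gives the robot as it stands. Calls block until the motion is done:
- ctrl.goto(position, orientation): joint-space move of the TCP to a pose.
- ctrl.move_linear(position, velocity=0.15, orientation=None, threshold=None): straight line of the TCP; orientation=None keeps the orientation; velocity is the mean speed in m/s. With threshold (N) it stops when the force on the tool has changed by that much, and returns True; else False.
- ctrl.set_joints(angles): joint-space move.
- ctrl.move_gripper(opening, force=None): opening from 0.0 (shut) to 1.0 (fully open); force is the grip in N (None keeps the last); returns when the fingers have stopped.
- ctrl.sleep(seconds).
- ctrl.solve_ik(position, orientation): joint angles nearest the present ones, or None.
- ctrl.observe(): the state.
- ctrl.capture(name): name is "side" or "top" or "wrist"; returns (picture, depth): 480x640x3 uint8, red, green, blue; 480x640 float32, m along the optical axis (not along the pixel's ray), 0 where there is no reading.
- ctrl.get_calibration(name): a dict with "camera_matrix" (3x3 intrinsics, pixels), "R" (3x3) and "t" (3): a world point X has camera coordinates R X + t. Camera axes: x right, y down, z forward; pixel columns grow to the right and rows downward; lengths in m; the calibration is good to about 2 mm. A picture is of the moment at which its call begins: read the wrist's pose just before it. get_calibration takes no time and is no camera call; for the wrist camera it gives the pose at the moment of the call.
A pose or a line that the arm cannot do raises ctrl.PlanningError and nothing moves.
- ctrl.close_job(): hands the job in; it is judged then, once.
The state is a dict: "clock": time; "q": joint angles; "joint_vel": joint speeds; "joint_efforts": joint torques, N m; "ee_pos": TCP position; "orientation": TCP orientation; "force": force on the tool from outside, world axes, zero at the start; "moment": the same for the moment, N m; "finger_gap": opening from 0.0 (shut) to 1.0 (fully open); "grip_force": force on a finger pad.
Only numpy, scipy, OpenCV 4.12 (cv2) and the standard library are available. Lean on these libraries where they do the work, as an engineer would, in place of code of your own. Each camera call takes 0.05 s, during which the arm holds its last target. There are 200 camera calls.

## Working session

There is one attempt and no reset: what is moved stays moved. The work goes in short steps, each a Python script; the robot and the scene stay as the last script left them, time stands still between calls to the robot, and variables do not carry over. Pictures are saved under pics/ and viewed, at most 10 in all, crops included, and the job is handed in when it is done.

```bash
mkdir -p pics; cat > h.py <<'E'
import numpy as np, cv2
from bench import ctrl
def snap(n,f):
    c=ctrl.get_calibration(n); p,d=ctrl.capture(n)
    cv2.imwrite(f'pics/{f}.png',p[:,:,::-1]); np.savez(f'pics/{f}.npz',p=p,d=d,K=c['camera_matrix'],R=c['R'],t=c['t'])
    return p,d,c
def load(f): return np.load(f'pics/{f}.npz')
def ray(c,u,v,z):
    K,R,t=map(np.array,(c['K'],c['R'],c['t'])); o=-R.T@t; r=R.T@np.linalg.solve(K,[u,v,1.])
    return o+r*(z-o[2])/r[2]
def cloud(c):
    K,R,t,d=c['K'],c['R'],c['t'],c['d']; v,u=np.mgrid[:480,:640]
    P=np.stack([(u-K[0,2])/K[0,0]*d,(v-K[1,2])/K[1,1]*d,d],-1)
    return (P-t)@R
E
python3 - <<'E'
from h import *
for n in('top','side'): snap(n,n+'0'); 
c=load('top0'); print(c['K'],c['R'],c['t'])
E
```

```text
[[604.25043774   0.         322.87887807]
 [  0.         604.25043774 241.33560934]
 [  0.           0.           1.        ]] [[ 0.00179014 -0.99992692  0.01195597]
 [-0.99310783 -0.00317881 -0.11716118]
 [ 0.11719062 -0.01166383 -0.99304094]] [-0.01707598  0.5355794   1.34940874]
```

View pics/top0.png

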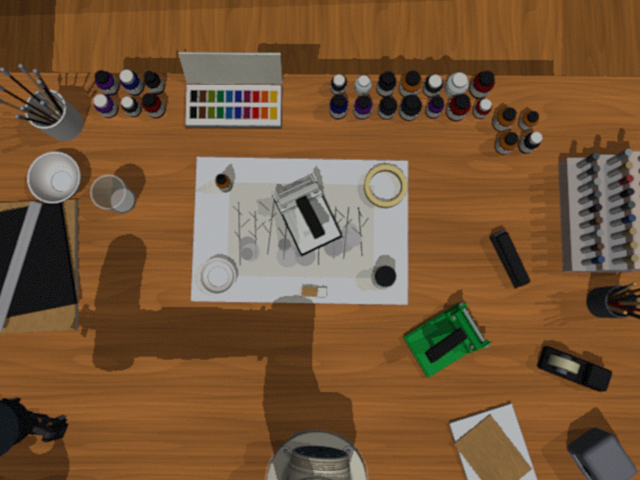

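View pics/side0.png

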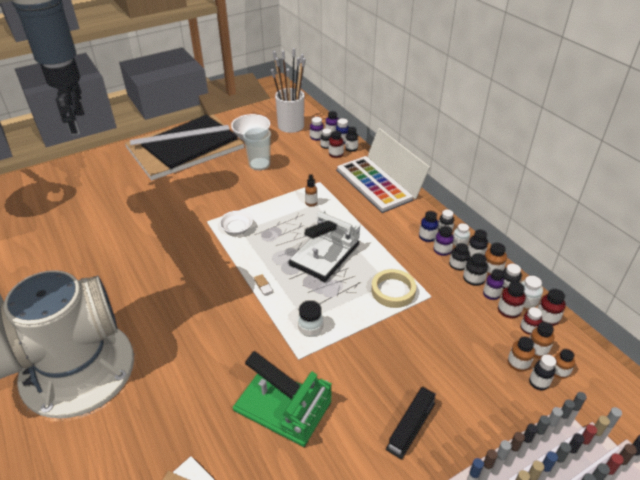

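The top view has two punch-like things. One is the bare-metal punch at (310,215) on the drawing. The other is the green look-alike at (447,342). The black staplers are at (510,257) and (575,367). By the description it is the metal one on the drawing. I'll check it in a close crop and measure it.

```bash
python3 - <<'E'
from h import *
c=load('top0'); p=c['p']; P=cloud(c)
cr=cv2.resize(p[165:265,260:360,::-1],None,fx=6,fy=6,interpolation=cv2.INTER_CUBIC); cv2.imwrite('pics/crop.png',cr)
# drawing plane check
print('board',P[180,330],P[290,300])
m=np.zeros((480,640),bool); m[165:265,260:360]=1
dark=m&(p.max(-1)<60)&(P[...,2]>0.045)
n,l,s,ce=cv2.connectedComponentsWithStats(dark.astype('uint8')); i=1+np.argmax(s[1:,4]); print(s[1:],ce[i])
Q=P[l==i]; print(Q.min(0),Q.max(0),Q.mean(0))
x=Q[:,:2]-Q[:,:2].mean(0); w,V=np.linalg.eigh(x.T@x/len(x)); a=V[:,1]; a=a*np.sign(a[0]); print('axis',a,np.arctan2(a[1],a[0]))
pr=x@a; print('len',np.ptp(pr),'wid',np.ptp(x@V[:,0])); print('slope',np.polyfit(pr,Q[:,2],1))
# raised handle height along
E
```

```text
board [ 6.85668724e-01 -3.27150180e-02 -4.13001735e-04] [ 0.42576914  0.03667761 -0.00088527]
[[296 196  28  42 495]] [309.82424242 216.23434343]
[ 0.37378062 -0.01493412  0.08368994] [0.63022626 0.04441916 1.4029714 ] [0.57985221 0.01354901 0.11929336]
axis [0.94611197 0.32383969] 0.3297850689488885
len 0.2519305003488213 wid 0.07108009550886935
slope [-2.14300841  0.11929336]
```

View pics/crop.png

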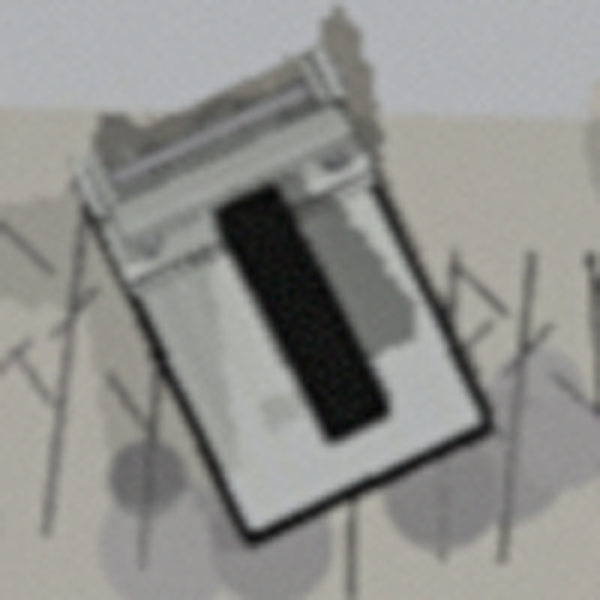

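The crop shows the bare-metal punch. Its pin block is at the upper left and its black handle runs from about (300,198) to (319,237). The tray's front corners are at (302,255) and (342,236). This is the right one.

```bash
python3 - <<'E'
from h import *
c=load('top0'); p=c['p']; P=cloud(c)
f=lambda x,y,z: ray(c,260+x/6-.4,165+y/6-.4,z)
L=f(252,545,.006);Rr=f(492,428,.006); print('front',L,Rr,np.linalg.norm(L-Rr))
e=(L-Rr)/np.linalg.norm(L-Rr); yaw0=np.arctan2(-e[0],e[1]); print('yaw front',yaw0)
m=np.zeros((480,640),bool); m[165:265,260:360]=1
dark=m&(p.max(-1)<60)&(P[...,2]>0.045)&(P[...,2]<.2)
n,l,s,ce=cv2.connectedComponentsWithStats(dark.astype('uint8')); i=1+np.argmax(s[1:,4])
Q=P[l==i]; x=Q[:,:2]-Q[:,:2].mean(0); w,V=np.linalg.eigh(x.T@x/len(x)); a=V[:,1]*np.sign(V[0,1]); yaw=np.arctan2(a[1],a[0]); pr=x@a
print('handle yaw',yaw,'len',np.ptp(pr),'wid',np.ptp(x@V[:,0]),np.polyfit(pr,Q[:,2],1),Q.mean(0),Q.min(0),Q.max(0))
# handle extent raised: top-face from s; bar centre along handle 62-26=36..144 from hinge, mid 90, 11 above
ca,sa=np.cos(.42),np.sin(.42)
px=52-90*ca+9*-0-11*sa*-1*-1 ; pz=58+90*sa+11*ca; print('pred top-mid punch x,z',px,pz)
d=np.array([np.cos(yaw),np.sin(yaw)]); org=Q.mean(0)[:2]-d*px/1000; print('org from handle',org,'front mid pred',org-d*.092,'meas',(L+Rr)[:2]/2)
for n,b in dict(tape=(385,185),jar=(385,276),dropper=(223,181),dish=(219,274),eraser=(314,291)).items(): print(n,P[b[1],b[0]].round(3))
print(ctrl.observe()['orientation'])
E
```

```text
front [0.50553777 0.03328586 0.006     ] [ 0.55146196 -0.05966855  0.006     ] 0.10368005294235884
yaw front 0.4588768380010686
handle yaw 0.4448906715094477 len 0.09980025013792776 wid 0.027025742988883168 [-0.43077921  0.1088357 ] [0.581531  0.0136564 0.1088357] [ 0.53443121 -0.01493412  0.08368994] [0.63022626 0.04441916 0.13259835]
pred top-mid punch x,z -34.66336961176302 104.7424191187967
org from handle [0.61282016 0.0285741 ] front mid pred [ 0.52977565 -0.01101894] meas [ 0.52849986 -0.01319134]
tape [ 0.674 -0.163 -0.001]
jar [ 0.455 -0.153  0.065]
dropper [0.665 0.208 0.076]
dish [0.462 0.223 0.008]
eraser [0.423 0.004 0.011]
[ 8.56596597e-04  9.84213133e-01 -1.76985202e-01 -1.12152822e-04]
```

```bash
cat >> h.py <<'E'
def q_of(yaw): return [0,np.cos(yaw/2),np.sin(yaw/2),0]
def pw(org,yaw,x,y,z): 
    c,s=np.cos(yaw),np.sin(yaw); return [org[0]+c*x-s*y,org[1]+s*x+c*y,z]
E
python3 - <<'E'
from h import *
org,yaw=(.609,.026),.452
T=pw(org,yaw,-.10,0,.26); 
for y in(yaw,yaw+np.pi):
    print(y,ctrl.solve_ik(T,q_of(y)))
ctrl.goto(T,q_of(yaw)); ctrl.move_gripper(0.0)
snap('wrist','w1'); s=ctrl.observe(); print(s['clock'],s['ee_pos'],s['q'],s['force'])
E
```

```text
0.452 [ 0.26781903  0.18706868  0.09282827  0.         -1.47655592  1.7549773 ]
3.593592653589793 [ 0.26781903  0.18706868  0.09282827  0.         -1.47655592 -1.38661535]
3.1583 [ 0.51903023 -0.01770023  0.26000478] [ 2.67794891e-01  1.87052293e-01  9.28117406e-02  2.11401105e-05
 -1.47657305e+00  1.75495445e+00] [ 0.29674295  0.46069812 -0.65126093]
```

View pics/w1.png

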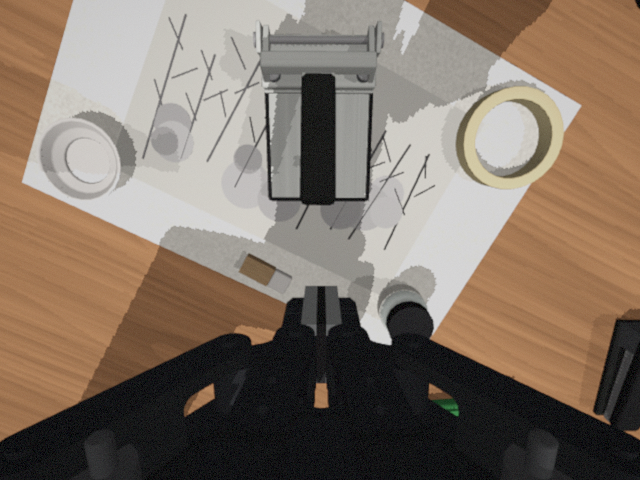

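The wrist view shows the punch upright in the image. Its handle runs from (318,75) to (318,203), the tray's front corners are at (267,199) and (371,199), and the pin block is at row 65. Next I'll refine the pose.

```bash
python3 - <<'E'
from h import *
c=load('w1'); p=c['p'].astype(int); P=cloud(c)
L=ray(c,267.5,200,.010);R=ray(c,371.5,200,.010); print('front mid',(L+R)/2,np.linalg.norm(L-R),'yaw',np.arctan2(-(L-R)[0],(L-R)[1]))
m=np.zeros(p.shape[:2],'uint8'); m[60:215,285:350]=1
h=(m>0)&(p.max(-1)<50)&(P[...,2]>.07)&(P[...,2]<.16)
# keep top face: within 4 mm of the plane fit
Q=P[h]; 
for _ in range(4):
    A=np.c_[Q[:,:2],np.ones(len(Q))]; k=np.linalg.lstsq(A,Q[:,2],rcond=None)[0]; r=Q[:,2]-A@k; Q=Q[abs(r)<max(.0025,1.5*r.std())]
print(len(Q),'slope',np.hypot(*k[:2]))
ctr,(w,hh),an=cv2.minAreaRect(Q[:,:2].astype('float32')*1000); print(ctr,w,hh,an)
x=Q[:,:2]-Q[:,:2].mean(0);w,V=np.linalg.eigh(x.T@x);a=V[:,1]*np.sign(V[0,1]); print('yaw',np.arctan2(a[1],a[0]))
z=Q[:,2]; print('z',z.min(),z.max())
d=a; mid=np.array(ctr)/1000; print('org via handle',mid-d*(-.0257)) 
F=((L+R)/2)[:2]; print('org via front',F+.092*d, 'lateral diff', np.dot(F-mid,[-d[1],d[0]]))
print('board z',P[250,150],P[150,420])
E
```

```text
front mid [ 0.52649528 -0.01229372  0.01      ] 0.11401936445063242 yaw 0.4521712198056603
4174 slope 0.4437935779528761
(584.2276611328125, 17.23367691040039) 97.12169647216797 26.157989501953125 25.538923263549805
yaw 0.4477309906722748
z 0.08579886325924097 0.13110018950354752
org via handle [0.60739446 0.02835975]
org via front [0.609427   0.02753504] lateral diff -0.0016233527491497628
board z [0.38682717 0.13898878 0.00128416] [ 0.62129143 -0.08614156  0.0045099 ]
```

```bash
cat >> h.py <<'E'
ORG,YAW=(.6085,.0278),.449
Q=q_of(YAW)
E
python3 - <<'E'
from h import *
ctrl.goto(pw(ORG,YAW,-.056,0,.16),Q)
ctrl.move_linear(pw(ORG,YAW,-.056,0,.132),.1)
for x,z in((-.060,.118),(-.066,.10),(-.071,.085),(-.073,.076),(-.073,.070)):
    r=ctrl.move_linear(pw(ORG,YAW,x,0,z),.05,threshold=25); s=ctrl.observe(); print(z,r,s['ee_pos'],s['force'].round(2) if hasattr(s['force'],'round') else s['force'],s['clock'])
    if r: break
ctrl.move_linear(pw(ORG,YAW,-.073,0,.17),.15)
ctrl.goto(pw(ORG,YAW,-.10,0,.26),Q)
snap('wrist','w2'); snap('side','s2'); 
s=ctrl.observe(); print(s['clock'])
c=load('w2');p=c['p'];P=cloud(c); h=(p.max(-1)<50)&(P[...,2]>.05)&(P[...,2]<.16); h[215:]=0;h[:,:285]=0;h[:,350:]=0
A=P[h]; print(len(A),A[:,2].min(),A[:,2].max(),np.median(A[:,2]),cv2.minAreaRect(A[:,:2].astype('float32')*1000))
cv2.imwrite('pics/s2c.png',cv2.resize(load('s2')['p'][190:320,230:430,::-1],None,fx=3,fy=3))
E
```

```text
0.118 False [0.55476754 0.00135269 0.11865954] [-1.13 -0.85  6.43] 4.55
0.1 False [ 0.54956212 -0.00118456  0.10092674] [-0.67 -1.61  6.65] 5.0833
0.085 False [ 0.5444357  -0.002859    0.08489287] [1.08 0.32 1.25] 5.55
0.076 False [ 0.54197336 -0.00402704  0.07516217] [-0.53  0.52  0.21] 5.8833
0.07 True [ 0.54366689 -0.00403008  0.07184186] [-2.94  1.41  9.04] 6.1
7.475
3578 0.06844288604084932 0.07572716506511311 0.07306407806065779 ((574.2432861328125, 12.734931945800781), (104.53418731689453, 27.98225212097168), 25.830322265625)
```

View pics/w2.png

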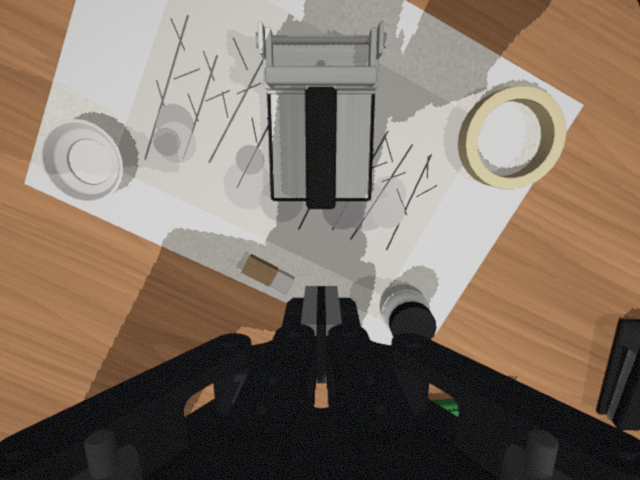

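The handle is now level, at z 0.073 from (321,88) to (321,208) in the wrist view, so the catch is holding and the punch has not shifted. Next I'll grasp at the balance point.

```bash
python3 - <<'E'
from h import *
O=(.6085,.0285); B=lambda z: pw(O,YAW,-.010,0,z)
ctrl.move_gripper(1.0)
ctrl.goto(B(.17),Q)
print(ctrl.move_linear(B(.041),.08,threshold=15)); s=ctrl.observe(); print(s['ee_pos'],s['force'],s['clock'])
ctrl.move_gripper(0.0,80); s=ctrl.observe(); print(s['finger_gap'],s['grip_force'],s['force'],s['moment'],s['clock'])
f0=np.array(s['force'])
ctrl.move_linear(B(.056),.03); ctrl.sleep(.3); s=ctrl.observe(); print(s['ee_pos'],np.array(s['force'])-f0,s['moment'],s['finger_gap'],s['clock'])
snap('side','s3'); snap('wrist','w3')
cv2.imwrite('pics/s3c.png',cv2.resize(load('s3')['p'][170:320,220:440,::-1],None,fx=3.5,fy=3.5))
E
```

```text
False
[0.59983508 0.02423294 0.04151624] [-0.24531565 -0.09598222 -0.25726374] 10.6
0.31317809910290934 78.58023405075073 [-1.36995045 -0.8213296   2.50822227] [-0.13870442  0.37447189 -0.06179372] 11.1667
[0.59941244 0.02416826 0.05583617] [ 1.41834698  0.70770409 -9.76764471] [-0.01578412  0.05470722  0.00079902] 0.31182834975201895 12.1167
```

View pics/s3c.png

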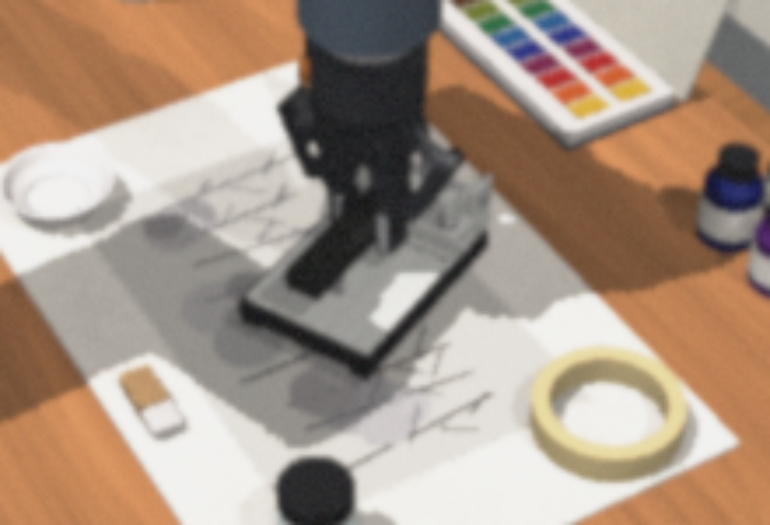

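The side crop shows the punch held by its handle at about (380,230) in the crop, clear of the drawing and apparently level. The force is about 7.5 N, which matches 0.8 kg. Now I'll lift it the rest of the way.

```bash
python3 - <<'E'
from h import *
O=(.6085,.0285); B=lambda z: pw(O,YAW,-.010,0,z)
ctrl.move_linear(B(.142),.06); ctrl.sleep(.5)
snap('side','s4'); snap('wrist','w4'); s=ctrl.observe(); print(s['ee_pos'],s['orientation'],s['force'],s['moment'],s['finger_gap'],s['grip_force'],s['clock'],np.abs(s['joint_vel']).max())
for n in('w3','w4'):
    c=load(n);P=cloud(c);p=c['p']; zt=.06 if n=='w3' else .14
    # bed/handle surface points in punch frame
    d=np.array([np.cos(YAW),np.sin(YAW)]); X=(P[...,:2]-O)@d; Y=(P[...,:2]-O)@[-d[1],d[0]]
    lift=.015 if n=='w3' else .101
    h=(X>-.087)&(X<-.035)&(abs(Y)<.01)&(abs(P[...,2]-.073-lift)<.012); print(n,'handle',h.sum(),np.polyfit(X[h],P[h][:,2],1))
    b=(X>-.085)&(X<0)&(abs(Y)>.02)&(abs(Y)<.048)&(abs(P[...,2]-.026-lift)<.012); 
    print('bed z = a x + b y + c',np.linalg.lstsq(np.c_[X[b],Y[b],np.ones(b.sum())],P[b][:,2],rcond=None)[0],b.sum())
cv2.imwrite('pics/s4c.png',cv2.resize(load('s4')['p'][150:320,220:440,::-1],None,fx=3.5,fy=3.5))
E
```

```text
[0.59947418 0.02414229 0.1419798 ] [ 1.30607574e-05  9.74900267e-01  2.22642019e-01 -2.77582091e-05] [-0.36260035 -0.14420548 -7.39452816] [-0.03343697  0.03750705 -0.02656095] 0.3160432018608368 79.00470972061157 14.4 0.002100073047036597
w3 handle 136 [0.18076149 0.09391999]
bed z = a x + b y + c [-0.00038069 -0.00099848  0.04168252] 4352
w4 handle 128 [0.14308236 0.17864423]
bed z = a x + b y + c [ 0.00037416 -0.00066215  0.12779794] 4346
```

View pics/s4c.png

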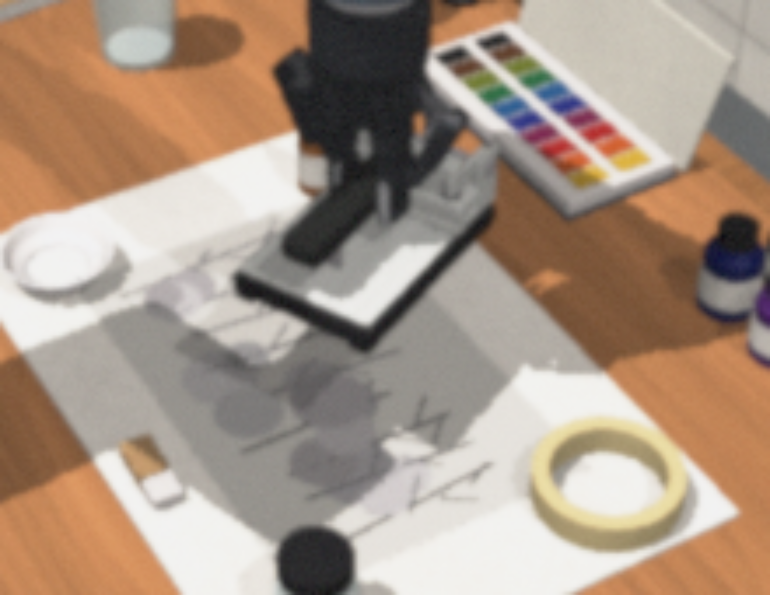

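The side crop shows the punch held level about 10 cm above the drawing, with the handle down and the other things in view still standing where they were. The bed measures z = 0.128 with a tilt under 0.001 rad.

```bash
python3 -c "
from h import *
print(ctrl.close_job())"
```

```text
the job is handed in; nothing more can be done
None
```

The punch's handle is latched down, and the arm is holding the punch by it, level and steady, about 10 cm above the drawing; the job is handed in, about 14 s in on the robot's clock.

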